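# Let a glue stick out of the desk dispenser

## Robot

A 6-joint arm with a two-finger parallel gripper is mounted at the origin on a cart in front of the work surface, level with it; the furniture and walls round the work are solid. World frame = base frame: x ahead of the robot, y to its left, z up, the work surface at z = 0. Lengths are in m, angles in rad, forces in N, time in s.
With the tool pointing down it reaches from about 0.35 to 0.975 m from the base axis. Payload 17.4 kg.
Tool frame: the origin (TCP) lies midway between the tips of the shut fingers; the grasp point (between the pads) lies robot.hold_point_z behind it (robot.hold_point_z is the distance from the TCP to the grasp point, in m); z points along the fingers, y is the line along which they close (so a half turn about z gives the same grasp; the last joint's range is limited). The gripper opens to 85 mm and grips with 20 to 120 N. Pads are 22 mm wide; open, the fingers measure 114 mm over their backs; the gripper's body (76 mm by 85 mm) begins 54 mm behind the grasp point. The pads swing forward as they close: fully open they stand 13 mm farther back than shut.
Start: joints at [-1.217, 0.116, 1.442, -0, 1.584, -0.038], TCP at [0.258, -0.624, 0.231] pointing down, gripper open.
Joint ranges: [-2.83, 2.83], [-0.83, 2.19], [0.07, 2.5], [-1.14, 4.28], [0.01, 3], [-2.97, 2.97]. Speed limits (rad/s): [1.89, 1.89, 2.22, 3.14, 3.14, 3.14].

## Interface

Orientations are given as [roll, pitch, yaw] about the fixed x, y, z axes, in that order (R = Rz(yaw) Ry(pitch) Rx(roll)).
In Python, from bench import robot gives the robot as it stands. The module is installed in compiled form; this text tells all that it offers.
- The arm moves only by the tool move_arm, never from a script. Its argument "steps" is a list of rows, each an object of numbers: "dx", "dy", "dz": the shift along the tool's x, y, z in cm; "rx", "ry", "rz": the turn, a rotation vector about the tool's x, y, z in degrees; "grip": the opening, from 0 (shut) to 1 (fully open). In form: [{"dx": .., "dy": .., "dz": .., "rx": .., "ry": .., "rz": .., "grip": ..}, ...]. A call has 1 to 10 rows; each row shifts and turns the commanded pose from where the row before left it, along the tool's axes as they then stand; what a row does not reach is not made up. A row lasts 1/8 s, in which the tool goes at most 62.5 mm and 10.7 degrees, less where a joint would pass 70% of its speed; a pose out of reach is approached as far as the arm can. A call is refused whole if a number of a shift passes 6.25 or a number of a turn 10.7, either way. A call with a gripper value outside its range is refused whole. The fingers move at their own pace and stop on an object; the grip force is fixed at half the most. Time passes only in rows, so rows that do not move let the fingers close. It gives the time, the measured TCP pose, the force, the opening and the grip force at its end, in the units of the state.
- robot.read_state(): the state, without advancing time (a new reading comes with each control period).
- robot.get_image(name): name is "side" or "top" or "wrist"; returns the picture (400x640x3 uint8, red, green, blue); there is no depth.
- robot.camera_params(name): a dict with "mtx" (3x3 intrinsics, pixels), "view" (4x4, takes a point from world to camera coordinates). Camera axes: x right, y down, z forward; pixel columns grow to the right and rows downward; lengths in m; the calibration is good to about 2 mm. The wrist camera is an equidistant fisheye: a pixel r from the principal point sees the ray r / f radians off the axis. A picture is of the moment at which its call begins: read the wrist's pose just before it. camera_params takes no time and is no camera call; for the wrist camera it gives the pose at the moment of the call.
- robot.finish_job(): hands the job in; it is judged then, once.
The state is a dict: "clock": time; "q": joint angles; "qvel": joint speeds; "tau": joint torques, N m; "eef_pos": TCP position; "orientation": TCP orientation; "ft_force": force on the tool from outside, world axes, zero at the start; "wrist_torque": the same for the moment, N m; "gripper_width": opening from 0.0 (shut) to 1.0 (fully open); "finger_force": force on a finger pad.
Only numpy, scipy, OpenCV 4.12 (cv2) and the standard library are available. Lean on these libraries where they do the work, as an engineer would, in place of code of your own. Each camera call takes 0.05 s, during which the arm holds its last target. There are 200 camera calls.

## Task

The block of slips is jammed under the paddle of the glue dispenser: push it out from under there with the fingertips, letting it stay flat on the desk. Then press the paddle of the glue dispenser down until its gate is up and the glue stick has rolled down against the end wall, and let the paddle come up again so that the gate is shut. Do not touch the glue stick or the gates, pick nothing up, keep the marker shut in its dispenser, and leave the eraser, the roll of tape and the calculator where they are.

Things in the scene. Friction and masses are not known exactly. Their poses are not given: they have to be found in the camera images.
- glue_dispenser: The narrower of two grey dispensers fixed to the desk, holding the glue stick. Origin: on the desk under its middle; x runs down the ramp away from the paddle, y across, z up. Lane 100 mm wide; side plates x -85 to +90 mm, 40 mm high; pivot posts 58 mm high at x -70. Ramp from x -25 (31 mm high) to the end wall at x +85 (8 mm high). Back wall 50 mm high at x -30; before it bare desk.
- marker_dispenser: The wider dispenser, holding the black marker; same build, axes, origin and heights, but its lane is 142 mm wide. On both, a rocking yoke just outside the side plates (25 mm wider than the lane) carries the gate at x +30 mm and the paddle at x -140 mm.
- glue_paddle (a point): Centre of the top of the glue lever's pad (black, 40 (x) x 50 (y) x 6 mm), at dispenser x -140, y 0, 40 mm over the desk at rest; axes then as the dispenser's. Fully pressed its top centre is about 15 mm over the desk, some 7 mm nearer the dispenser, tilted 0.36 rad down towards the robot. A spring returns it: about 3 N at first, 5 N fully down.
- marker_paddle (a point): The same point on the marker dispenser's pad; not to be pressed.
- glue_rocker: The glue dispenser's whole rocking lever: yoke, gate and paddle in one. Origin: on the pivot axis, dispenser x -70 mm, 46 mm high; axes as the dispenser's when shut, x towards the gate. It turns about y: 0 rad = gate shut, paddle up (where its spring returns it); 0.36 rad = paddle down to its stop, gate up. The slip block stops it near 0.12 rad; the stick gets through above about 0.25.
- marker_rocker: The same lever on the marker dispenser; it has to stay shut.
- glue_gate (a point): Middle of the lower edge of the glue gate, an aluminium plate across the lane, 94 mm wide, 4 mm thick, at dispenser x +30: 23.5 mm over the desk (4 mm over the ramp) when shut, about 60 mm over the desk with the paddle fully down.
- marker_gate (a point): The same point on the marker dispenser's gate, 136 mm wide.
- stick_mid (a point): Middle of the glue stick, on its axis.
- glue_stick: Glue stick, 27 mm in diameter, 91 mm long, 30 g, lying across the lane of the glue dispenser against the upper side of the gate (axis at dispenser x = +12 mm). Origin: centre of its foot; z runs along the stick. Once out, it lies against the end wall with its axis at dispenser x = about +71 mm.
- black_marker: Black marker, 14 mm in diameter, 133 mm long, lying across the lane of the wider dispenser behind its gate. Origin: underside of its middle; y runs along it.
- slip_block: Block of paper slips, 66 (own x) x 90 (own y) x 24 mm, about 150 g, flat on the desk, long side nearly along the glue dispenser's x. Origin: centre of its underside, about 36 mm on the robot's side of the glue paddle's centre: some 29 mm of its length is under the paddle (10 mm gap above), the rest sticks out towards the robot. It slides freely.
- eraser: Eraser, 23 x 52 x 14 mm, lying on the desk between the two dispensers. Origin: centre of its underside.
- tape: Roll of brown packing tape, 96 mm across, 48 mm high, lying flat to the left. Origin: centre of its underside.
- calculator: Pocket calculator, 112 x 68 x 13 mm, lying to the right. Origin: centre of its underside.
Mind the look-alikes: they are no part of the job. What is shaped like the slip_block but pink or yellow is not meant.

How it is judged:
By the outcome, as a careful person would: the job done as asked, in the order asked, and still so for the second after the job is handed in, with the robot touching nothing.
It also fails if it takes over 42 s, if anything falls off the work surface, if the arm or the gripper's body presses on something with over 40 N, if the wrist force passes 120 N, or if a joint passes its speed limit or range.

## Working session

There is one attempt and no reset: what is moved stays moved. The work goes in short steps, Python scripts to look and compute and a tool call to move; the robot and the scene stay as the last step left them, time stands still between calls to the robot, and variables do not carry over. Pictures are saved under pics/ and viewed, at most 10 in all, crops included, and the job is handed in when it is done.

Besides the shell and the picture viewer there is one more tool, called as name(argument=value, ...) on one line, values as JSON. move_arm: Moves the arm, as the interface text tells. Its arguments: {"type":"object","properties":{"steps":{"type":"array","items":{"type":"object","properties":{"dx":{"type":"number"},"dy":{"type":"number"},"dz":{"type":"number"},"rx":{"type":"number"},"ry":{"type":"number"},"rz":{"type":"number"},"grip":{"type":"number"}}}}},"required":["steps"]}

```bash
mkdir -p pics
cat > h.py <<'E'
import numpy as np, cv2
from bench import robot
def ray(name,uv):
    p=robot.camera_params(name);M=np.array(p["mtx"]);V=np.array(p["view"])
    d=np.linalg.inv(M)@np.array([uv[0],uv[1],1.0]);R=V[:3,:3]
    return -R.T@V[:3,3],R.T@d
def onz(name,uv,z):
    o,d=ray(name,uv);return o+d*(z-o[2])/d[2]
def two(n1,a,n2,b):
    o1,d1=ray(n1,a);o2,d2=ray(n2,b)
    s=np.linalg.lstsq(np.c_[d1,-d2],o2-o1,rcond=None)[0]
    p,q=o1+s[0]*d1,o2+s[1]*d2
    return (p+q)/2,np.linalg.norm(p-q)
def proj(name,P):
    p=robot.camera_params(name);c=np.array(p["view"])@np.r_[P,1];u=np.array(p["mtx"])@c[:3];return u[:2]/u[2]
def shot(name,f):
    im=cv2.cvtColor(robot.get_image(name),cv2.COLOR_RGB2BGR);cv2.imwrite(f"pics/{f}.png",im);return im
E
python3 - <<'E'
from h import *
shot("top","t0");shot("side","s0")
for n in("top","side"):print(robot.camera_params(n))
s=robot.read_state();print(s,robot.hold_point_z)
E
```

```text
{'mtx': array([[513.9539536 ,   0.        , 329.87219785],
       [  0.        , 513.9539536 , 195.32527033],
       [  0.        ,   0.        ,   1.        ]]), 'view': array([[-0.02086845, -0.99971346,  0.01172635,  0.0490307 ],
       [-0.98917916,  0.01894206, -0.14548465,  0.51588098],
       [ 0.14522084, -0.0146355 , -0.98929101,  1.62584431],
       [ 0.        ,  0.        ,  0.        ,  1.        ]])}
{'mtx': array([[478.56683778,   0.        , 320.71682942],
       [  0.        , 478.56683778, 192.69301661],
       [  0.        ,   0.        ,   1.        ]]), 'view': array([[ 9.99727495e-01, -1.09327127e-03,  2.33182593e-02,
        -5.09567661e-01],
       [ 1.94360281e-02, -5.14289601e-01, -8.57396319e-01,
         4.98875292e-02],
       [ 1.29297051e-02,  8.57615888e-01, -5.14128205e-01,
         1.65639354e+00],
       [ 0.00000000e+00,  0.00000000e+00,  0.00000000e+00,
         1.00000000e+00]])}
{'clock': 0.1, 'q': array([-1.21681864e+00,  1.16444703e-01,  1.44220236e+00,  3.64161568e-06,
        1.58397401e+00, -3.78235648e-02]), 'qvel': array([ 6.08383714e-05, -1.25513245e-03, -1.34098549e-03,  1.13119568e-03,
       -1.25505408e-04,  7.53337588e-04]), 'tau': array([ 2.52694997e-03, -7.33670640e+01, -6.33788538e+01,  1.80698116e-04,
        5.24279356e-03,  9.78705287e-06]), 'eef_pos': array([ 0.25767243, -0.62370544,  0.23062906]), 'orientation': array([-3.14056511e+00, -4.25277953e-05,  3.91801279e-01]), 'ft_force': array([-0.09312878,  0.12784362, -0.57475842]), 'wrist_torque': array([-0.01716757,  0.05019136, -0.00314479]), 'finger_force': 0.0, 'gripper_width': 1.0021693010701993} 0.0187
```

View pics/t0.png

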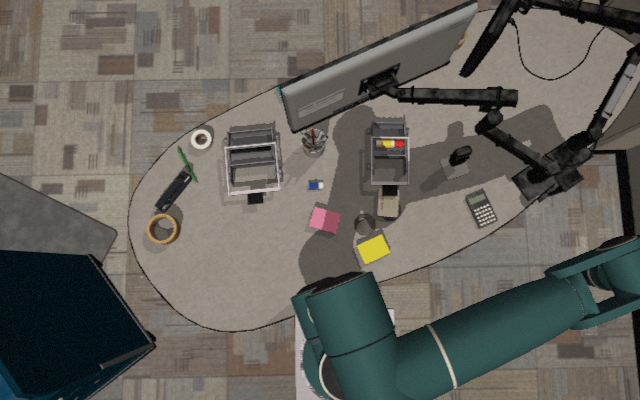

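View pics/s0.png

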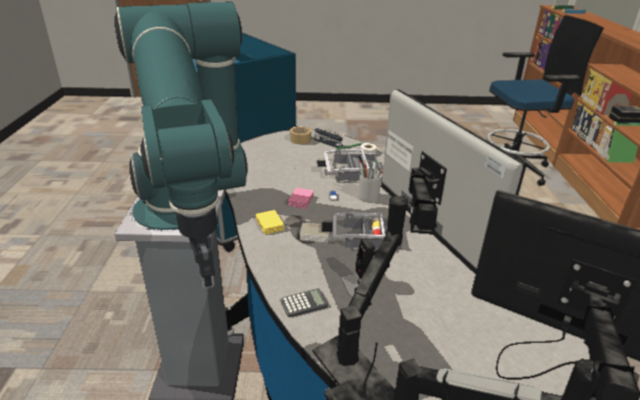

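The top view shows the glue dispenser at about (388,150) and a beige block at (388,205) partly under the black pad (388,190). Pink (324,219) and yellow (373,249) blocks are look-alikes, and there is a cup at (365,222). The beige one fits because it is under the glue paddle. I'll confirm it in an enlarged crop.

Run:
```python
from h import *
t=cv2.imread("pics/t0.png");s=cv2.imread("pics/s0.png")
a=cv2.resize(t[110:270,330:440],None,fx=3.6,fy=3.6,interpolation=cv2.INTER_CUBIC)
b=cv2.resize(s[190:270,245:395],None,fx=2.6,fy=2.6,interpolation=cv2.INTER_CUBIC)
o=np.zeros((576,800,3),np.uint8);o[:a.shape[0],:a.shape[1]]=a;o[:b.shape[0],400:400+b.shape[1]]=b
cv2.imwrite("pics/c0.png",o)
for n,uv in [("base",(388,205)),("glue",(388,150)),("cup",(365,222)),("yel",(373,249))]:print(n,onz("top",uv,0.024))
```

```text
base [ 0.48325292 -0.15019783  0.024     ]
glue [ 0.66665709 -0.1570508   0.024     ]
cup [ 0.42919997 -0.07349991  0.024     ]
yel [ 0.34161293 -0.09656429  0.024     ]
```

View pics/c0.png

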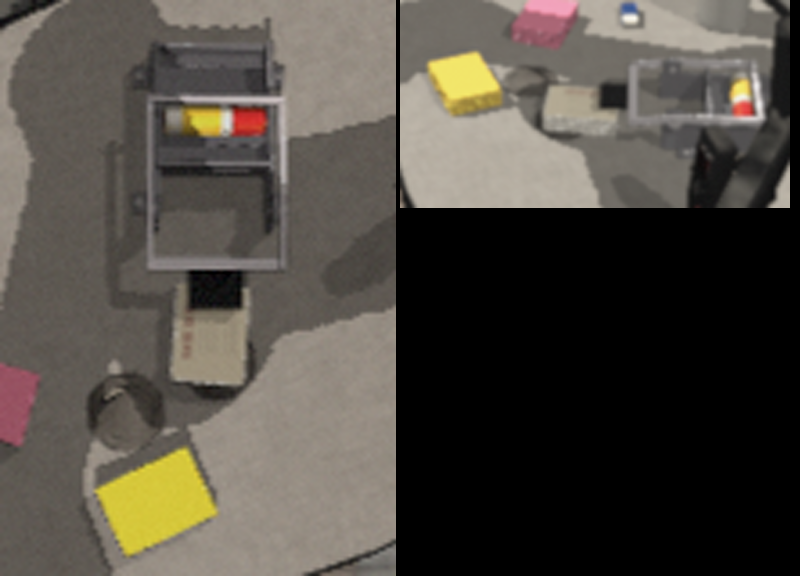

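The crop confirms it: the beige block's top spans crop (170..248, 285..385), its far end lies under the black pad at (190..243, 272..308), and the stick is behind the gate at (215,121). The round cup at (125,412) stands to its left. I'll push it to the right (-y), where the desk is free.

Run:
```python
from h import *
T=lambda x,y:(330+x/3.6-.36,110+y/3.6-.36)
S=lambda x,y:(245+(x-400)/2.6-.3,190+y/2.6-.3)
print("2view -x-y",two("top",T(246,385),"side",S(545,108)))
print("2view -x+y",two("top",T(171,380),"side",S(549,86)))
print("pad 2view near+y",two("top",T(190,308),"side",S(600,84)),"near-y",two("top",T(243,308),"side",S(600,108)))
for n,p in dict(nl=(171,380),nr=(246,385),fl=(176,288),fr=(249,290)).items():print(n,onz("top",T(*p),.024))
for n,p in dict(pnl=(190,308),pnr=(243,308),pfl=(190,272),pfr=(243,272)).items():print(n,onz("top",T(*p),.04))
for n,p in dict(ynl=(150,268),ynr=(285,268),yfl=(149,97),yfr=(285,97)).items():print(n,onz("top",T(*p),.05))
print("cup",onz("top",T(125,370),.0),onz("top",T(162,412),0.),onz("top",T(125,450),.0))
# sub-pixel block outline from colour in the top view
im=cv2.imread("pics/t0.png");lab=cv2.cvtColor(im,cv2.COLOR_BGR2LAB)[185:222,368:405]
print(lab[20,:,0],lab[20,:,2],lab[:,20,0],sep="\n")
```

```text
2view -x-y (array([ 0.44457187, -0.17939327,  0.03577296]), np.float64(0.0021113773921298496))
2view -x+y (array([ 0.44950285, -0.11384744,  0.02297538]), np.float64(0.002365817515444039))
pad 2view near+y (array([ 0.51257704, -0.13137711,  0.03945912]), np.float64(0.002090932826459745)) near-y (array([ 0.51221963, -0.1793569 ,  0.03753812]), np.float64(0.0015384174030558194))
nl [ 0.45057858 -0.11363767  0.024     ]
nr [ 0.44471864 -0.18121465  0.024     ]
fl [ 0.53448    -0.12106525  0.024     ]
fr [ 0.53137691 -0.18743167  0.024     ]
pnl [ 0.51355211 -0.13125324  0.04      ]
pnr [ 0.51263885 -0.178952    0.04      ]
pfl [ 0.5463313  -0.13242606  0.04      ]
pfr [ 0.5454266  -0.18026231  0.04      ]
ynl [ 0.54899012 -0.09549313  0.05      ]
ynr [ 0.54670212 -0.21663892  0.05      ]
yfl [ 0.7064212  -0.09971958  0.05      ]
yfr [ 0.7042241  -0.22345672  0.05      ]
cup [ 0.46314076 -0.07434803  0.        ] [ 0.42393274 -0.1069643   0.        ] [ 0.38995382 -0.07210466  0.        ]
[ 96  99  96  97  97  87  74  76  79  91 139 157 147 135 137 147 152 150
 154 149 151 150 154 154 151 150 148 149 156 156 103  56  85  95  98  99
  95]
[132 133 131 132 132 131 132 131 132 133 137 141 141 141 140 142 141 139
 141 140 140 141 141 142 140 141 140 140 142 139 136 131 132 133 132 133
 132]
[  6   8  16   9  15   8  12   9  19   7  40  99 120 125 144 147 151 149
 152 149 151 149 148 155 155 155 154 156 155 154 155 145  24  36  29  39
  74]
```

move_arm(steps=[{"dx": 4.2, "dy": -4.0, "grip": 0}, {"dx": 4.2, "dy": -4.0, "grip": 0}, {"dx": 4.2, "dy": -4.0, "grip": 0}, {"dx": 4.2, "dy": -4.0, "grip": 0}, {"dx": 4.2, "dy": -4.0, "grip": 0}, {"dx": 4.2, "dy": -4.0, "grip": 0}, {"dx": 4.2, "dy": -4.0, "grip": 0}, {"dx": 4.2, "dy": -4.0, "grip": 0}, {"dx": 4.2, "dy": -4.0, "grip": 0}, {"dx": 4.2, "dy": -4.0, "grip": 0}])

```text
invalid input
```

move_arm(steps=[{"rz": 9, "grip": 0}, {"rz": 9, "grip": 0}, {"rz": 9, "grip": 0}, {"grip": 0}])

```text
invalid input
```

Run:
```python
from h import *
S=lambda x,y:(245+(x-400)/2.6-.3,190+y/2.6-.3)
T=lambda x,y:(330+x/3.6-.36,110+y/3.6-.36)
print(two("top",T(125,412),"side",S(530,78)))
shot("wrist","w1");p=robot.camera_params("wrist");print(p);s=robot.read_state();print(s["clock"],s["eef_pos"],s["orientation"],s["ft_force"])
```

```text
(array([ 0.42335428, -0.07271244,  0.00641905]), np.float64(0.0013585719055107367))
{'mtx': array([[309.70691629,   0.        , 320.36274887],
       [  0.        , 309.70691629, 197.90037295],
       [  0.        ,   0.        ,   1.        ]]), 'view': array([[ 3.81505398e-01, -9.24366212e-01, -8.59296741e-04,
        -6.74361514e-01],
       [-8.82770764e-01, -3.64613491e-01,  2.96264713e-01,
        -3.78725472e-02],
       [-2.74170402e-01, -1.12268025e-01, -9.55105482e-01,
         3.80069947e-01],
       [ 0.00000000e+00,  0.00000000e+00,  0.00000000e+00,
         1.00000000e+00]])}
0.15 [ 0.25769681 -0.62370782  0.23072952] [-3.14064310e+00 -5.11404027e-05  3.91782212e-01] [-1.00791997 -0.53552946  0.57845424]
```

View pics/w1.png

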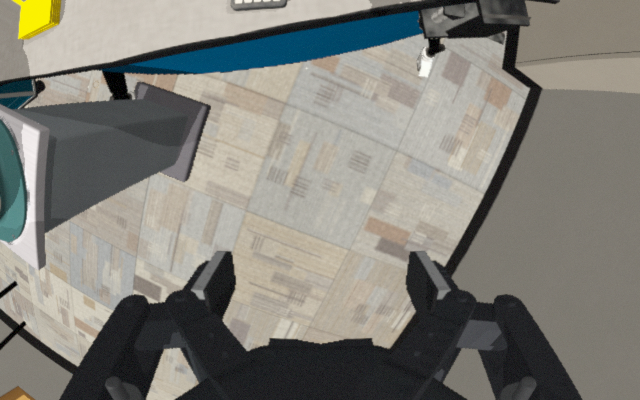

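The wrist picture shows only floor and the desk edge, because the arm hasn't moved: both calls were refused as "invalid input". I'll retry with all the fields filled in.

move_arm(steps=[{"dx": 4.2, "dy": -4.0, "dz": 0, "rx": 0, "ry": 0, "rz": 0, "grip": 0}, {"dx": 4.2, "dy": -4.0, "dz": 0, "rx": 0, "ry": 0, "rz": 0, "grip": 0}])

```text
clock: 0.4
eef_pos: [0.305, -0.5166, 0.2306]
orientation: [-3.141, -0.0, 0.391]
ft_force: [0.6, -0.0, -0.0]
gripper_width: 0.605
finger_force: 0.0
```

move_arm(steps=[{"dx": 4.2, "dy": -4.0, "dz": 0, "rx": 0, "ry": 0, "rz": 0, "grip": 0}, {"dx": 4.2, "dy": -4.0, "dz": 0, "rx": 0, "ry": 0, "rz": 0, "grip": 0}, {"dx": 4.2, "dy": -4.0, "dz": 0, "rx": 0, "ry": 0, "rz": 0, "grip": 0}, {"dx": 4.2, "dy": -4.0, "dz": 0, "rx": 0, "ry": 0, "rz": 0, "grip": 0}, {"dx": 4.2, "dy": -4.0, "dz": 0, "rx": 0, "ry": 0, "rz": 0, "grip": 0}, {"dx": 4.2, "dy": -4.0, "dz": 0, "rx": 0, "ry": 0, "rz": 0, "grip": 0}, {"dx": 4.2, "dy": -4.0, "dz": 0, "rx": 0, "ry": 0, "rz": 0, "grip": 0}, {"dx": 0, "dy": 0, "dz": 0, "rx": 0, "ry": 0, "rz": 9, "grip": 0}, {"dx": 0, "dy": 0, "dz": 0, "rx": 0, "ry": 0, "rz": 9, "grip": 0}, {"dx": 0, "dy": 0, "dz": 0, "rx": 0, "ry": 0, "rz": 9, "grip": 0}])

```text
clock: 1.65
eef_pos: [0.4696, -0.1465, 0.2311]
orientation: [-3.141, 0.0, -0.084]
ft_force: [-0.3, -0.6, 0.0]
gripper_width: -0.001
finger_force: 0.0
```

Run:
```python
from h import *
p=robot.camera_params("wrist");s=robot.read_state();shot("wrist","w2");print(repr(p["view"]));print(s["clock"],s["eef_pos"],s["orientation"],s["ft_force"])
```

```text
array([[-8.43322560e-02, -9.96437505e-01, -6.07982289e-04,
        -1.05800185e-01],
       [-9.51585462e-01,  8.03552284e-02,  2.96695375e-01,
         4.20340563e-01],
       [-2.95589545e-01,  2.55995374e-02, -9.54971981e-01,
         5.22303508e-01],
       [ 0.00000000e+00,  0.00000000e+00,  0.00000000e+00,
         1.00000000e+00]])
1.65 [ 0.46962015 -0.1464911   0.23109439] [-3.14147762e+00  3.11254734e-04 -8.40651769e-02] [-0.34451412 -0.64980936  0.01593429]
```

View pics/w2.png

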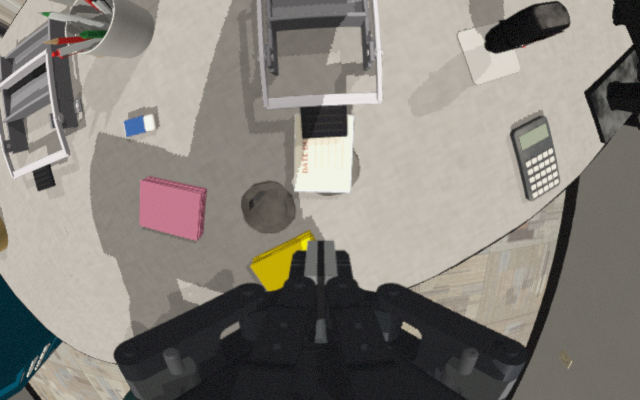

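The wrist view shows the white-topped block (295..353, 112..192), the pad over its far end (302..346, 106..137), and a dark round thing at (268,206). Now I'll cast fisheye rays.

```bash
cat >> h.py <<'E'
def wray(uv,V,M):
    m=np.array([(uv[0]-M[0,2])/M[0,0],(uv[1]-M[1,2])/M[1,1]]);r=np.linalg.norm(m)
    d=np.r_[m/r*np.sin(r),np.cos(r)];R=V[:3,:3];return -R.T@V[:3,3],R.T@d
def isect(a,b):
    s=np.linalg.lstsq(np.c_[a[1],-b[1]],b[0]-a[0],rcond=None)[0]
    p,q=a[0]+s[0]*a[1],b[0]+s[1]*b[1];return (p+q)/2,np.linalg.norm(p-q)
def wz(uv,z,V,M):
    o,d=wray(uv,V,M);return o+d*(z-o[2])/d[2]
E
python3 - <<'E'
from h import *
p=robot.camera_params("wrist");V,M=p["view"],p["mtx"]
T=lambda x,y:(330+x/3.6-.36,110+y/3.6-.36)
for n,uv,z in [("nl",(295,191),.024),("nr",(351,192),.024),("fl",(300,113),.024),("fr",(354,113),.024),("pnl",(301,136),.04),("pnr",(347,136),.04),("pfl",(303,106),.04),("pfr",(346,106),.04),("cupN",(268,232),0),("cupR",(295,206),0),("cupF",(268,181),0),("cupL",(242,206),0)]:
    print(n,wz(uv,z,V,M).round(4))
for n,w,t in [("nl",(295,191),(171,380)),("nr",(351,192),(246,385)),("pnl",(301,136),(190,308)),("pnr",(347,136),(243,308)),("cupR",(295,206),(162,412)),("cupL",(242,206),(88,412)),("cupF",(268,181),(125,374))]:
    print(n,isect(wray(w,V,M),ray("top",T(*t))))
E
```

```text
nl [ 0.4483 -0.1141  0.024 ]
nr [ 0.441  -0.1797  0.024 ]
fl [ 0.5382 -0.1296  0.024 ]
fr [ 0.5328 -0.1898  0.024 ]
pnl [ 0.5136 -0.1292  0.04  ]
pnr [ 0.5091 -0.1786  0.04  ]
pfl [ 0.5457 -0.1346  0.04  ]
pfr [ 0.5416 -0.1802  0.04  ]
cupN [ 0.3889 -0.0687  0.    ]
cupR [ 0.4219 -0.109   0.    ]
cupF [ 0.4579 -0.0789  0.    ]
cupL [ 0.4281 -0.0396  0.    ]
nl (array([ 0.44980391, -0.11386228,  0.02791136]), np.float64(0.0014706371868695902))
nr (array([ 0.44380546, -0.17939145,  0.03359292]), np.float64(0.0008256630985163814))
pnl (array([ 0.51346126, -0.13011759,  0.04414863]), np.float64(0.001645805511853118))
pnr (array([ 0.51061589, -0.17727599,  0.05344432]), np.float64(0.0006258706864245852))
cupR (array([ 0.42313765, -0.10802335,  0.0017654 ]), np.float64(0.0027820516570177213))
cupL (array([ 0.42623261, -0.03898289, -0.00411902]), np.float64(0.0017644730551621573))
cupF (array([ 0.45844017, -0.0763159 , -0.00388275]), np.float64(0.004559607642595261))
```

The dark circle is flat on the desk (z≈0), so it is no obstacle. Block centre is about (0.491,-0.152) with yaw about -0.1, and its left face is at about (0.494,-0.118). The pad's near edge is at x≈0.512. Next I go down to the left of the block.

move_arm(steps=[{"dx": 1.9, "dy": -6.0, "dz": 0, "rx": 0, "ry": 0, "rz": 0, "grip": 0}, {"dx": 0, "dy": 0, "dz": 5.5, "rx": 0, "ry": 0, "rz": 0, "grip": 0}, {"dx": 0, "dy": 0, "dz": 5.5, "rx": 0, "ry": 0, "rz": 0, "grip": 0}, {"dx": 0, "dy": 0, "dz": 5.0, "rx": 0, "ry": 0, "rz": 0, "grip": 0}, {"dx": 0, "dy": 0, "dz": 3.0, "rx": 0, "ry": 0, "rz": 0, "grip": 0}, {"dx": 0, "dy": 0, "dz": 2.0, "rx": 0, "ry": 0, "rz": 0, "grip": 0}, {"dx": 0, "dy": 0, "dz": 0.9, "rx": 0, "ry": 0, "rz": 0, "grip": 0}, {"dx": 0, "dy": 0, "dz": 0, "rx": 0, "ry": 0, "rz": 0, "grip": 0}])

```text
clock: 2.7
eef_pos: [0.4931, -0.0889, 0.0122]
orientation: [-3.141, 0.001, -0.078]
ft_force: [0.3, -0.8, 0.6]
gripper_width: 0.001
finger_force: 0.0
```

move_arm(steps=[{"dx": 0, "dy": 0.8, "dz": 0, "rx": 0, "ry": 0, "rz": 0, "grip": 0}, {"dx": 0, "dy": 0.5, "dz": 0, "rx": 0, "ry": 0, "rz": 0, "grip": 0}, {"dx": 0, "dy": 0.5, "dz": 0, "rx": 0, "ry": 0, "rz": 0, "grip": 0}, {"dx": 0, "dy": 0.6, "dz": 0, "rx": 0, "ry": 0, "rz": 0, "grip": 0}, {"dx": 0, "dy": 0.6, "dz": 0, "rx": 0, "ry": 0, "rz": 0, "grip": 0}, {"dx": 0, "dy": 0.6, "dz": 0, "rx": 0, "ry": 0, "rz": 0, "grip": 0}, {"dx": 0, "dy": 0.6, "dz": 0, "rx": 0, "ry": 0, "rz": 0, "grip": 0}, {"dx": 0, "dy": 0.6, "dz": 0, "rx": 0, "ry": 0, "rz": 0, "grip": 0}])

```text
clock: 3.7
eef_pos: [0.4896, -0.1371, 0.0126]
orientation: [-3.141, -0.001, -0.079]
ft_force: [-0.3, 4.5, 5.8]
gripper_width: -0.002
finger_force: 2.9
```

Run:
```python
from h import *
im=shot("wrist","w3");c=shot("side","s3");t=shot("top","t3")
o=np.zeros((560,800,3),np.uint8);o[:400,:640]=im
o[400:560,:300]=cv2.resize(c[190:270,245:395],(300,160));o[400:560,300:520]=cv2.resize(t[130:250,330:495],(220,160));cv2.imwrite("pics/c3.png",o)
```

```text
(no output)
```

View pics/c3.png

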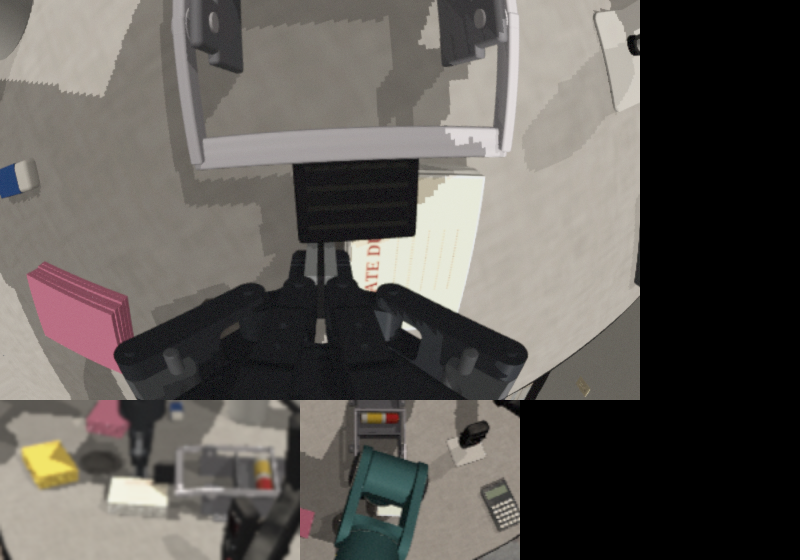

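The block slides flat and straight along the fingers, and its left edge is now under the pad's middle (wrist picture, 350,240). I'll keep pushing.

move_arm(steps=[{"dx": 0, "dy": 0.7, "dz": 0, "rx": 0, "ry": 0, "rz": 0, "grip": 0}, {"dx": 0, "dy": 0.7, "dz": 0, "rx": 0, "ry": 0, "rz": 0, "grip": 0}, {"dx": 0, "dy": 0.7, "dz": 0, "rx": 0, "ry": 0, "rz": 0, "grip": 0}, {"dx": 0, "dy": 0.7, "dz": 0, "rx": 0, "ry": 0, "rz": 0, "grip": 0}, {"dx": 0, "dy": 0.7, "dz": 0, "rx": 0, "ry": 0, "rz": 0, "grip": 0}, {"dx": 0, "dy": 0.7, "dz": 0, "rx": 0, "ry": 0, "rz": 0, "grip": 0}, {"dx": 0, "dy": 0.7, "dz": 0, "rx": 0, "ry": 0, "rz": 0, "grip": 0}, {"dx": 0, "dy": 0.7, "dz": 0, "rx": 0, "ry": 0, "rz": 0, "grip": 0}, {"dx": 0, "dy": 0.7, "dz": 0, "rx": 0, "ry": 0, "rz": 0, "grip": 0}, {"dx": 0, "dy": 0.6, "dz": 0, "rx": 0, "ry": 0, "rz": 0, "grip": 0}])

```text
clock: 5.1
eef_pos: [0.4839, -0.206, 0.0123]
orientation: [3.142, 0.0, -0.079]
ft_force: [0.2, 1.4, -0.4]
gripper_width: 0.001
finger_force: 0.4
```

move_arm(steps=[{"dx": 0, "dy": -1.0, "dz": 0, "rx": 0, "ry": 0, "rz": 0, "grip": 0}, {"dx": 0, "dy": 0, "dz": -4.0, "rx": 0, "ry": 0, "rz": 0, "grip": 0}, {"dx": 0, "dy": 0, "dz": -5.0, "rx": 0, "ry": 0, "rz": 0, "grip": 0}, {"dx": 4.1, "dy": -4.4, "dz": 0, "rx": 0, "ry": 0, "rz": 0, "grip": 0}, {"dx": 0, "dy": 0, "dz": 0, "rx": 0, "ry": 0, "rz": -2, "grip": 0}])

```text
clock: 5.72
eef_pos: [0.5308, -0.1524, 0.1029]
orientation: [-3.141, -0.001, -0.041]
ft_force: [-0.3, 0.2, -0.6]
gripper_width: 0.0
finger_force: 0.0
```

Run:
```python
from h import *
p=robot.camera_params("wrist");print(repr(p["view"]));s=robot.read_state();print(s["eef_pos"],s["orientation"])
im=shot("wrist","w4");c=shot("side","s4")
o=np.zeros((600,640,3),np.uint8);o[:400]=im
o[400:600,:375]=cv2.resize(c[190:270,245:395],(375,200));cv2.imwrite("pics/c4.png",o)
```

```text
array([[-4.14138882e-02, -9.99141824e-01, -7.11092636e-04,
        -1.29815369e-01],
       [-9.54643352e-01,  3.93593993e-02,  2.95138794e-01,
         5.12664547e-01],
       [-2.94857525e-01,  1.29016849e-02, -9.55454126e-01,
         4.15829833e-01],
       [ 0.00000000e+00,  0.00000000e+00,  0.00000000e+00,
         1.00000000e+00]])
[ 0.53081779 -0.15242782  0.10286916] [-3.14136115e+00 -1.28491963e-03 -4.10807306e-02]
```

View pics/c4.png

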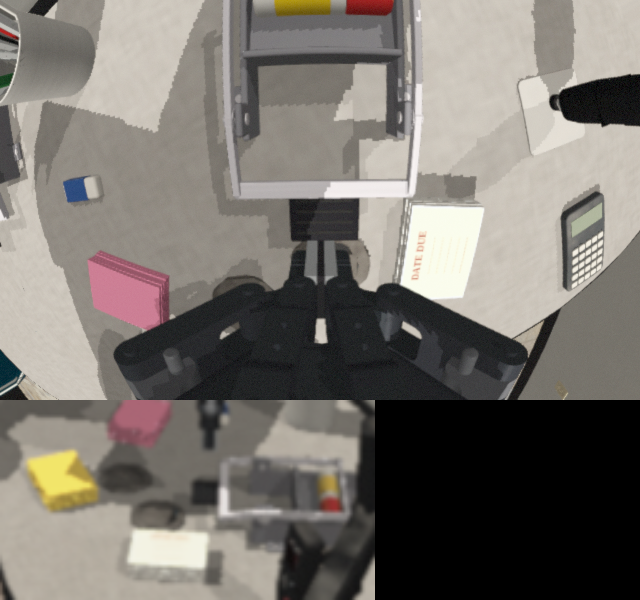

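The block is clear of the pad, but its far-left corner at (408,202) is near the yoke bar's end at (412,197). The bar also sinks when the paddle is pressed, so I'll measure the gap.

Run:
```python
from h import *
p=robot.camera_params("wrist");V,M=p["view"],p["mtx"]
for n,uv,z in [("fl",(409,203),.024),("fr",(483,206),.024),("nl",(401,299),.024),("nr",(464,298),.024),("pnl",(291,240),.04),("pnr",(357,240),.04),("pfl",(290,199),.04),("ynr",(413,197),.05),("ynl",(232,197),.05),("ynr_top",(413,182),.05)]:
    print(n,wz(uv,z,V,M).round(4))
```

```text
fl [ 0.5294 -0.2221  0.024 ]
fr [ 0.5237 -0.2886  0.024 ]
nl [ 0.4394 -0.2215  0.024 ]
nr [ 0.4318 -0.2852  0.024 ]
pnl [ 0.5102 -0.1313  0.04  ]
pnr [ 0.5081 -0.1795  0.04  ]
pfl [ 0.5415 -0.133   0.04  ]
ynr [ 0.5425 -0.2171  0.05  ]
ynl [ 0.5477 -0.0945  0.05  ]
ynr_top [ 0.553  -0.2166  0.05  ]
```

Clearance is fine: the block is at x<0.53 and y<-0.221, while the bar is at x>0.542 and y>-0.217, and the pad's right edge is at y=-0.18. Now I press.

move_arm(steps=[{"dx": -0.6, "dy": 0.3, "dz": 2.5, "rx": 0, "ry": 0, "rz": 0, "grip": 0}, {"dx": 0, "dy": 0, "dz": 2.5, "rx": 0, "ry": 0, "rz": 0, "grip": 0}, {"dx": 0, "dy": 0, "dz": 1.0, "rx": 0, "ry": 0, "rz": 0, "grip": 0}, {"dx": 0, "dy": 0, "dz": 0.4, "rx": 0, "ry": 0, "rz": 0, "grip": 0}, {"dx": 0, "dy": 0, "dz": 0.4, "rx": 0, "ry": 0, "rz": 0, "grip": 0}, {"dx": 0, "dy": 0, "dz": 0.4, "rx": 0, "ry": 0, "rz": 0, "grip": 0}])

```text
clock: 6.58
eef_pos: [0.5237, -0.158, 0.0312]
orientation: [3.141, -0.002, -0.045]
ft_force: [2.7, 0.7, 4.8]
gripper_width: -0.0
finger_force: 2.1
```

move_arm(steps=[{"dx": 0, "dy": 0, "dz": 0.4, "rx": 0, "ry": 0, "rz": 0, "grip": 0}, {"dx": 0, "dy": 0, "dz": 0.4, "rx": 0, "ry": 0, "rz": 0, "grip": 0}, {"dx": 0, "dy": 0, "dz": 0.3, "rx": 0, "ry": 0, "rz": 0, "grip": 0}, {"dx": 0, "dy": 0, "dz": 0.2, "rx": 0, "ry": 0, "rz": 0, "grip": 0}, {"dx": 0, "dy": 0, "dz": 0, "rx": 0, "ry": 0, "rz": 0, "grip": 0}])

```text
clock: 7.2
eef_pos: [0.5231, -0.1577, 0.0174]
orientation: [3.142, -0.0, -0.045]
ft_force: [1.2, -0.4, 5.0]
gripper_width: -0.001
finger_force: 2.2
```

move_arm(steps=[{"dx": 0, "dy": 0, "dz": 0.15, "rx": 0, "ry": 0, "rz": 0, "grip": 0}, {"dx": 0, "dy": 0, "dz": 0.1, "rx": 0, "ry": 0, "rz": 0, "grip": 0}, {"dx": 0, "dy": 0, "dz": 0, "rx": 0, "ry": 0, "rz": 0, "grip": 0}, {"dx": 0, "dy": 0, "dz": 0, "rx": 0, "ry": 0, "rz": 0, "grip": 0}])

```text
clock: 7.7
eef_pos: [0.5232, -0.1577, 0.015]
orientation: [3.141, -0.001, -0.044]
ft_force: [1.4, 0.1, 5.4]
gripper_width: -0.0
finger_force: 2.3
```

Run:
```python
from h import *
im=shot("wrist","w5");c=shot("side","s5")
o=np.zeros((600,640,3),np.uint8);o[:400]=im
o[400:600,:375]=cv2.resize(c[190:270,245:395],(375,200));cv2.imwrite("pics/c5.png",o)
```

```text
(no output)
```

View pics/c5.png

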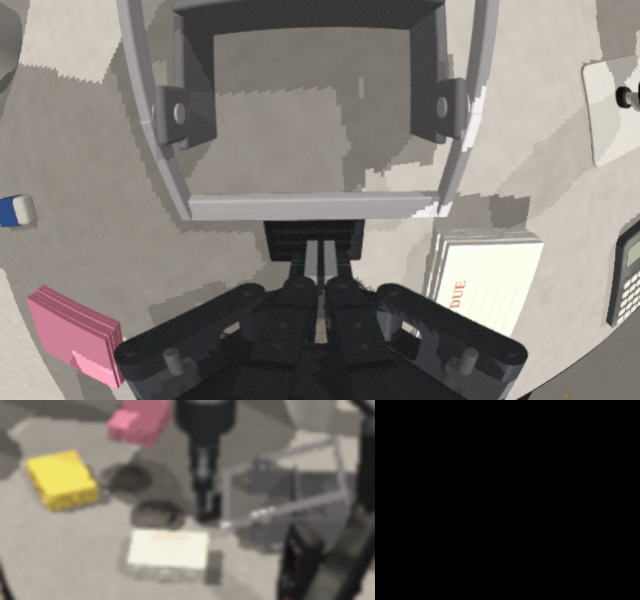

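The lever is tilted with the gate up (side crop, 320,450), and the stick has left its old place. I'll find it by colour in the side and top images.

Run:
```python
from h import *
def red(im):
    h=cv2.cvtColor(im,cv2.COLOR_BGR2HSV);m=(((h[...,0]<6)|(h[...,0]>174))&(h[...,1]>170)&(h[...,2]>90)).astype(np.uint8)
    y=((h[...,0]>20)&(h[...,0]<32)&(h[...,1]>170)&(h[...,2]>100)).astype(np.uint8)
    return [(l,[tuple(s[i][[0,1,4]])+tuple(c[i].round(1)) for i in range(1,n) if s[i][4]>6]) for l,(n,_,s,c) in (("r",cv2.connectedComponentsWithStats(m)),("y",cv2.connectedComponentsWithStats(y)))]
for f in("s0","s5","t0"):print(f,red(cv2.imread(f"pics/{f}.png")))
print("t5",red(shot("top","t5")))
a=onz("top",(388,143.5),.045)
for x in (.012,.071):
    P=np.array([.671,-.158,0])+np.array([x,-.03*x,.04 if x<.05 else .025]);print(x,proj("side",P),proj("top",P))
print(a)
```

```text
s0 [('r', [(np.int32(374), np.int32(230), np.int32(19), np.float64(377.5), np.float64(231.6))]), ('y', [])]
s5 [('r', []), ('y', [])]
t0 [('r', [(np.int32(395), np.int32(140), np.int32(60), np.float64(398.7), np.float64(143.0))]), ('y', [(np.int32(381), np.int32(140), np.int32(65), np.float64(385.8), np.float64(142.9)), (np.int32(357), np.int32(235), np.int32(537), np.float64(372.9), np.float64(248.8))])]
t5 [('r', [(np.int32(394), np.int32(124), np.int32(49), np.float64(398.1), np.float64(126.5))]), ('y', [(np.int32(381), np.int32(124), np.int32(54), np.float64(385.0), np.float64(126.5))])]
0.012 [376.01673977 227.68026267] [388.81458508 143.99996685]
0.071 [394.27541451 232.22955969] [388.11626093 127.81954913]
[ 0.68348531 -0.15507863  0.045     ]
```

move_arm(steps=[{"dx": 0, "dy": 0, "dz": 0, "rx": 0, "ry": 0, "rz": 0, "grip": 0}, {"dx": 0, "dy": 0, "dz": 0, "rx": 0, "ry": 0, "rz": 0, "grip": 0}, {"dx": 0, "dy": 0, "dz": 0, "rx": 0, "ry": 0, "rz": 0, "grip": 0}, {"dx": 0, "dy": 0, "dz": 0, "rx": 0, "ry": 0, "rz": 0, "grip": 0}])

```text
clock: 8.35
eef_pos: [0.5232, -0.1577, 0.015]
orientation: [3.141, -0.001, -0.044]
ft_force: [0.2, 0.7, 5.0]
gripper_width: 0.0
finger_force: 2.3
```

The stick moved from row 143 to 126.5 in the top view, which matches the end-wall position (predicted shift 16 px). I'll let the paddle up slowly, then retreat.

move_arm(steps=[{"dx": 0, "dy": 0, "dz": -0.5, "rx": 0, "ry": 0, "rz": 0, "grip": 0}, {"dx": 0, "dy": 0, "dz": -0.6, "rx": 0, "ry": 0, "rz": 0, "grip": 0}, {"dx": 0, "dy": 0, "dz": -0.6, "rx": 0, "ry": 0, "rz": 0, "grip": 0}, {"dx": 0, "dy": 0, "dz": -0.6, "rx": 0, "ry": 0, "rz": 0, "grip": 0}, {"dx": 0, "dy": 0, "dz": -0.6, "rx": 0, "ry": 0, "rz": 0, "grip": 0}, {"dx": 0, "dy": 0, "dz": -2.0, "rx": 0, "ry": 0, "rz": 0, "grip": 0}, {"dx": 0, "dy": 0, "dz": -4.0, "rx": 0, "ry": 0, "rz": 0, "grip": 0}, {"dx": -4.0, "dy": 0, "dz": -5.0, "rx": 0, "ry": 0, "rz": 0, "grip": 0}, {"dx": -5.0, "dy": 0, "dz": 0, "rx": 0, "ry": 0, "rz": 0, "grip": 0}, {"dx": 0, "dy": 0, "dz": 0, "rx": 0, "ry": 0, "rz": 0, "grip": 0}])

```text
clock: 9.6
eef_pos: [0.4324, -0.1537, 0.1547]
orientation: [3.14, -0.003, -0.045]
ft_force: [0.3, -0.2, -0.3]
gripper_width: -0.002
finger_force: 0.0
```

Run:
```python
from h import *
im=shot("wrist","w6");c=shot("side","s6");t=shot("top","t6")
o=np.zeros((600,640,3),np.uint8);o[:400]=im
o[400:600,:375]=cv2.resize(c[190:270,245:395],(375,200));o[400:600,380:640]=cv2.resize(t[100:230,330:499],(260,200));cv2.imwrite("pics/c6.png",o)
```

```text
(no output)
```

View pics/c6.png

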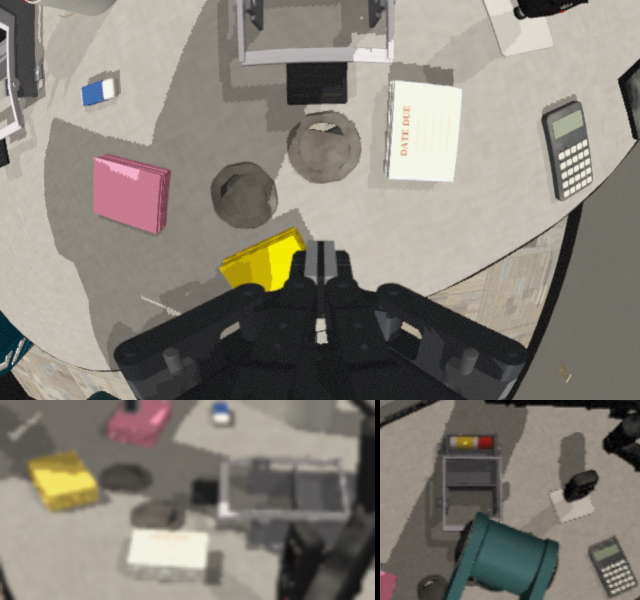

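The paddle is up, the yoke is level with the gate shut, and the stick lies beyond the gate at the end wall (top crop, 470,441). The block is flat and clear, and the other things are where they were. Handing in.

```bash
python3 -c "
from bench import robot
print(robot.finish_job())"
```

```text
the job is handed in; nothing more can be done
None
```

I pushed the slip block out flat to the right, pressed the glue paddle until the stick rolled to the end wall, let it up so the gate shut, and handed the job in at about 10 s; the judge's verdict was not shown.

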